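# Bayonet scan head into its microscope mount

### The job

First work the tight dust bung out of the bayonet mount and put it in the steel tray. Then bring the scan head out from under the riser (its side arm sticks out for that), stand it upright on the rubber mat and let go of it; take it again and lock it in the mount: lugs into the slots, press down fully home, turn clockwise as seen from above to the stop, and let go. Leave the other things on the bench where they are.

Things in the scene. Friction and masses are not known exactly. Their poses are not given: they have to be found in the camera images.
- mount: Fixed bayonet mount: aluminium plate 104 x 104 x 12 mm with a round dark steel collar, 76 mm outside diameter, top face 45 mm above the bench. Throat 40 mm diameter; two slots on opposite sides of it, at the body's +x and -x. Origin: centre of the underside, on the bench; z up, along the throat's axis.
- mount_mouth (a point): Centre of the mouth, on the mount's axis at the collar's top face. Four sprung balls in the throat grip the bung and centre the barrel (36 mm between them when free). A sprung brass disc in the bore, top 11 mm below the mouth when free, pushes the head up with 2.5 N at first touch, 7 N when fully home.
- mount_slot (a point): One slot (the other is opposite) at the collar's top face, 23 mm from the axis: 12 mm wide, out to 27 mm from the axis, a bright mark outside it. The lip is 10 mm thick; in the chamber below it (54 mm diameter) the lugs turn clockwise seen from above, about 61 degrees from the slots to a hard stop; the other way is blocked after a few degrees.
- bung: Black rubber dust bung, about 60 g, pressed in the throat, held by 10 to 15 N of friction; free after 10 mm. Origin: centre of its stem's foot, z up. Stem 38.6 mm diameter, 10 mm long; flange 64 mm diameter, 10 to 16 mm above the origin (lies on the collar, hides the slots); upright round knob 26 mm diameter, 16 to 52 mm above the origin.
- head: Scan head, about 220 g, upright under the riser's roof. Origin: centre of its barrel's foot, z up. Steel barrel 35 mm diameter, 22 mm tall, with a lug at +x and one at -x; aluminium drum 60 mm diameter from 22 to 56 mm; black grip bar on top; black side arm along -x. Arm, bar and lugs are in line. Fully home: drum touches the collar, origin 23 mm above the mount's origin.
- head_lug (a point): The lug at the head's +x side (a like one is opposite; either fits either slot): lugs are 50 mm across their tips, 8 mm wide, 3 to 10 mm above the head's foot. This point is 22 mm from the axis, 6.5 mm up. Locked and let go, the spring holds the lugs up against the lip's underside, the head 2 mm above fully home.
- head_arm (a point): Point to grip on the side arm: mid width and height, 90 mm from the head's axis, 40 mm above its foot. The arm is 12 mm wide, 16 mm high (32 to 48 mm above the foot) and ends 110 mm from the axis.
- head_bar (a point): Point to grip on the top bar: on the head's axis, 78 mm above its foot. The bar runs along the head's x: 40 mm long, 14 mm wide, from 56 to 88 mm above the foot.
- riser: Fixed aluminium riser over the head: roof 160 (x) x 200 (y) mm, underside 100 mm, top 108 mm above the bench, on two side walls along x at y = +-96 mm, open at front (-x) and back. An amplifier on the roof, 46 mm high, begins 63 mm behind the front edge. Origin: on the bench below the roof's centre.
- riser_front (a point): Middle of the roof's front edge, underside. The head stands about 30 mm behind this edge with its side arm sticking out in front; drawn 65 mm out along the riser's -x it is clear of the roof.
- mat: Fixed black rubber mat, 130 x 130 x 3 mm; origin at the centre of its underside
- tray: Fixed open steel tray, 130 x 130 mm, 25 mm high, walls and floor 4 mm; origin at the centre of its underside
- driver: bystander: screwdriver, 160 mm long, lying on the bench; origin at its middle underside
- tin: bystander: low round aluminium tin, 52 mm diameter, 22 mm high; origin at the centre of its underside
- adapter: bystander: steel coaxial adapter standing up, 22 mm diameter, 30 mm high; origin at the centre of its underside
- thumbnut: bystander: brass thumb nut, 26 mm diameter, 26 mm high; origin at the centre of its underside
- mouse: bystander: black computer mouse, 100 x 58 x 26 mm; origin at the centre of its underside
- dish: bystander: shallow glass dish, 70 mm diameter, 16 mm high; origin at the centre of its underside
Things that resemble listed ones, but are neither listed nor needed, are in the scene too. What is shaped like the head but pink is not meant.

How it is judged:
By the outcome, as a careful person would: the job done as asked, in the order asked, and still so for the second after the job is handed in, with the robot touching nothing.
It also fails if it takes over 72 s, if anything falls off the work surface, if the arm or the gripper's body presses on something with over 40 N, if the wrist force passes 120 N, or if a joint passes its speed limit or range.

### The arm

A 6-joint arm with a two-finger parallel gripper is mounted at the origin on the work surface. World frame = base frame: x ahead of the robot, y to its left, z up, the work surface at z = 0. Lengths are in m, angles in rad, forces in N, time in s.
With the tool pointing down it reaches from about 0.35 to 0.975 m from the base axis. Payload 4.9 kg.
Tool frame: the origin (TCP) lies midway between the tips of the shut fingers; the grasp point (between the pads) lies ctrl.tcp_to_grasp behind it (ctrl.tcp_to_grasp is the distance from the TCP to the grasp point, in m); z points along the fingers, y is the direction in which the jaws open and shut (so a half turn about z gives the same grasp; the last joint's range is limited). The gripper opens to 85 mm and grips with 20 to 120 N. Pads are 22 mm wide; open, the fingers measure 114 mm over their backs; the gripper's body (76 mm by 85 mm) begins 54 mm behind the grasp point. The pads swing forward as they close: fully open they stand 13 mm farther back than shut.
Start: joints at [-0.119, 0.053, 1.613, -0, 1.476, -0.119], TCP at [0.625, 0, 0.199] pointing down, gripper open.
Joint ranges: [-3.01, 3.01], [-1.01, 2.22], [0.06, 2.58], [-1.02, 4.17], [0.09, 2.62], [-3.14, 3.14]. Speed limits (rad/s): [2.57, 2.57, 3.14, 3.14, 3.14, 3.14].

### API

Orientations are given as a rotation vector (axis times angle).
In Python, from station import ctrl, get_image, calibration, finish_job, models gives the robot as it stands.
- The arm moves only by the shell command python3 -m creep 'ROWS' [FORCE]. ROWS is JSON, a list of rows, each a list of 7 numbers: the opening, from 0 (shut) to 1 (fully open), then the shift along the tool's x, y, z in m, then the turn, a rotation vector about the tool's x, y, z in degrees. A call has 1 to 20 rows; each row shifts and turns the commanded pose from where the row before left it, along the tool's axes as they then stand; what a row does not reach is not made up. A row lasts 1/10 s, in which the tool goes at most 50 mm and 8.59 degrees, less where a joint would pass 70% of its speed; a pose out of reach is approached as far as the arm can. A call with a gripper value outside its range is refused whole. The fingers move at their own pace and stop on an object; FORCE is the grip in N (left out, the last holds). Time passes only in rows, so rows that do not move let the fingers close. It gives the time, the measured TCP pose, the force and the opening at its end, in the units of the state.
- ctrl.get_obs(): the state, without advancing time (a new reading comes with each control period).
- get_image(name): name is "scene" or "side" or "wrist"; returns the picture (420x560x3 uint8, red, green, blue); there is no depth.
- calibration(name): a dict with "mtx" (3x3 intrinsics, pixels), "R" (3x3) and "t" (3): a world point X has camera coordinates R X + t. Camera axes: x right, y down, z forward; pixel columns grow to the right and rows downward; lengths in m; the calibration is good to about 2 mm. A picture is of the moment at which its call begins: read the wrist's pose just before it. calibration takes no time and is no camera call; for the wrist camera it gives the pose at the moment of the call.
- finish_job(): hands the job in, once; it reports no verdict.
Trained networks look in the newest picture that a camera, given by its name, has taken for a name from the list of things; names that differ only in an ending like _2 or _b are one class to them, and where a whole thing is asked for, a point or a joint stands for the part that bears it (a point fixed in the world has none). Each returns a list of dicts, best first, with "conf" (0 to 1); they miss things now and then, are a little off and sometimes report something else, mostly with a low value. They report only what shows in the picture. A call takes as long as a camera call. They do not tell look-alikes from the thing itself.
- models.search_frame(camera, name): "extent" ([left, top, right, bottom] in pixels, round what is visible of it).
The state is a dict: "t": time; "q": joint angles; "dq": joint speeds; "effort": joint torques, N m; "tool_pos": TCP position; "tool_rot": TCP orientation; "contact_force": force on the tool from outside, world axes, zero at the start; "wrist_torque": the same for the moment, N m; "opening": finger opening in m.
Only numpy, scipy, OpenCV 4.12 (cv2) and the standard library are available. Lean on these libraries where they do the work, as an engineer would, in place of code of your own. Each camera call takes 0.05 s, during which the arm holds its last target. There are 200 camera calls.

## Working session

There is one attempt and no reset: what is moved stays moved. The work goes in short steps, Python scripts to look and compute and a shell command to move; the robot and the scene stay as the last step left them, time stands still between calls to the robot, and variables do not carry over. Pictures are saved under pics/ and viewed, about 8 in all and at most 12, crops included, and the job is handed in when it is done.

```bash
ls; mkdir -p pics
cat > h.py <<'E'
import numpy as np, cv2, json
from station import ctrl,get_image,calibration,finish_job,models
from scipy.spatial.transform import Rotation as R
def ray(cam,u,v,c=None):
    c=c or calibration(cam); M=np.array(c['mtx']);Rm=np.array(c['R']);t=np.array(c['t'])
    return -Rm.T@t, Rm.T@np.linalg.solve(M,[u,v,1.])
def onz(cam,u,v,z,c=None):
    o,d=ray(cam,u,v,c); return o+d*(z-o[2])/d[2]
def proj(cam,X,c=None):
    c=c or calibration(cam); p=np.array(c['mtx'])@(np.array(c['R'])@np.array(X)+np.array(c['t'])); return p[:2]/p[2]
def save(n,im): cv2.imwrite('pics/'+n+'.png',cv2.cvtColor(im,cv2.COLOR_RGB2BGR))
E
python3 - <<'E'
from h import *
print(ctrl.tcp_to_grasp, ctrl.get_obs())
a=get_image('scene');b=get_image('side')
np.save('scene.npy',a);np.save('side.npy',b)
save('a',a);save('b',b)
for cam in('scene','side'):
  for n in('mount','bung','head','riser','mat','tray'):
    for d in models.search_frame(cam,n)[:4]: print(cam,n,round(d['conf'],2),np.round(d['extent']).astype(int).tolist())
E
```

```text
pics
0.0187 {'t': 0.0, 'q': array([-1.18987732e-01,  5.33313884e-02,  1.61430693e+00,  6.80554676e-06,
        1.47601857e+00, -1.18993669e-01]), 'dq': array([ 0.0002329 ,  0.00081652, -0.00040526,  0.00143227, -0.0013123 ,
       -0.00058645]), 'effort': array([ 2.70554956e-04, -3.93670499e+01, -3.70175600e+01, -1.62778279e-04,
        6.93513779e-03, -6.06393527e-06]), 'tool_pos': array([6.24300473e-01, 9.38412707e-05, 1.97771166e-01]), 'tool_rot': array([-2.22028485e+00, -2.22029658e+00,  1.99500491e-03]), 'contact_force': array([-0.28189668, -0.15957757, -0.50412825]), 'wrist_torque': array([ 0.00485167,  0.02148667, -0.00953956]), 'opening': 0.0856257099939197}
scene mount 0.91 [282, 207, 324, 240]
scene bung 0.51 [281, 209, 330, 244]
scene head 0.5 [353, 153, 365, 166]
scene riser 0.72 [344, 141, 438, 227]
scene riser 0.6 [263, 187, 281, 204]
scene mat 0.59 [195, 201, 252, 250]
scene tray 0.75 [140, 258, 200, 315]
side mount 0.75 [239, 201, 284, 231]
side bung 0.92 [246, 187, 274, 214]
side head 0.75 [122, 200, 153, 254]
side head 0.71 [163, 159, 203, 188]
side head 0.49 [256, 256, 337, 312]
side riser 0.87 [155, 110, 249, 193]
side riser 0.7 [361, 272, 453, 348]
side mat 0.82 [256, 254, 340, 312]
side tray 0.65 [359, 270, 453, 345]
side tray 0.51 [351, 240, 363, 257]
side tray 0.4 [164, 157, 205, 185]
```

View pics/a.png

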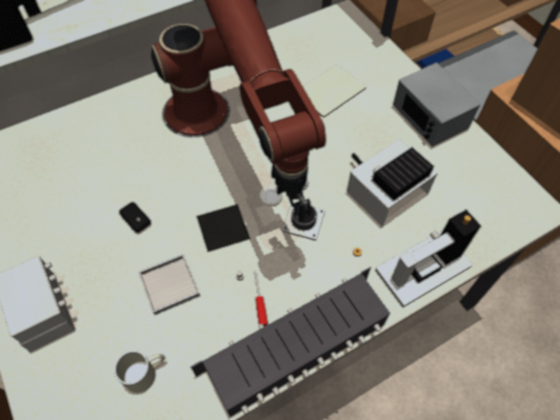

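View pics/b.png

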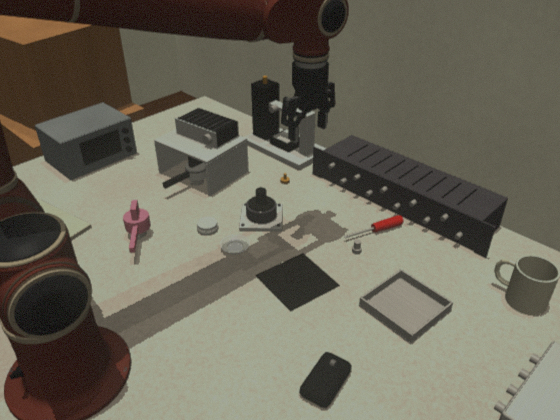

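Side view: the real head is under the riser at about (197,172), its black arm sticking out to (165,183). The pink look-alike is at (135,225). Bung in mount is at (262,205), mat (297,280), tray (405,303). In the scene view the gripper partly hides the mount at (303,218).

Run:
```python
from h import *
for n,cam,u,v,z in[('bungtop','side',261,191,.062+.025),('mount','scene',303,226,0.012),('mat','scene',223,227,.003),('mat','side',297,280,.003),('tray','scene',170,285,.0),('tray','side',405,303,.015),('headarmtip','side',165,184,.04),('armtip scene','scene',353,155,.04)]:
  print(n,cam,onz(cam,u,v,z).round(3))
a=np.load('scene.npy');b=np.load('side.npy')
c1=cv2.resize(a[130:270,190:450],None,fx=3,fy=3,interpolation=cv2.INTER_CUBIC)
c2=cv2.resize(b[100:240,110:300],None,fx=4,fy=4,interpolation=cv2.INTER_CUBIC)
save('c1',c1);save('c2',c2)
print(ray('scene',280,210),ray('side',280,210))
```

```text
bungtop side [0.558 0.083 0.087]
mount scene [0.578 0.078 0.012]
mat scene [ 0.458 -0.125  0.003]
mat side [ 0.458 -0.129  0.003]
tray scene [ 0.549 -0.334  0.   ]
tray side [ 0.55  -0.337  0.015]
headarmtip side [0.455 0.34  0.04 ]
armtip scene scene [0.449 0.338 0.04 ]
(array([ 1.20067785, -0.36024057,  1.30831045]), array([-0.46045101,  0.26599354, -0.84691848])) (array([-0.15672802, -0.68146518,  0.77477638]), array([ 0.58179389,  0.57064119, -0.5798055 ]))
```

View pics/c2.png

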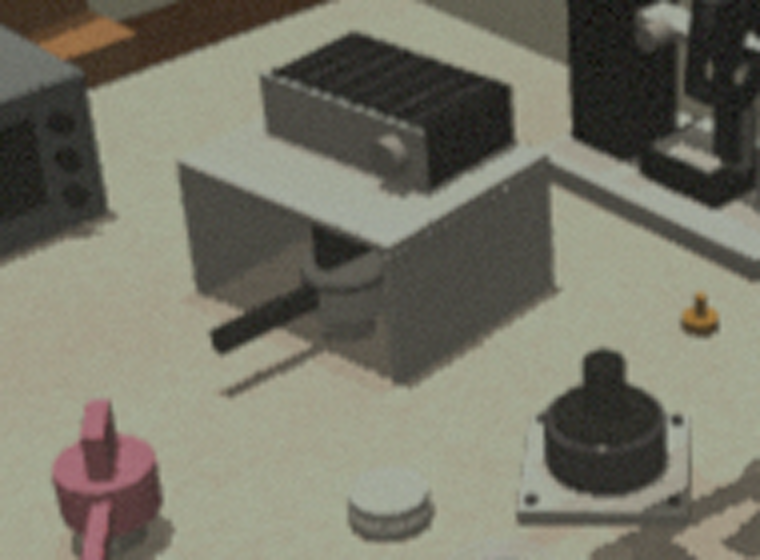

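Crop: grey drum with black bar and black arm under the riser roof (crop 345,290; arm tip 215,340) is the head. The pink one at (105,470) is not meant. Bung knob top is at crop (604,362).

```bash
python3 - <<'E'
from h import *
f=lambda u,v,z:onz('side',110+u/4,100+v/4,z)
P=[f(*p,.012) for p in[(520,513),(690,515),(690,420),(540,415)]]
print('plate',np.round(P,3),np.mean(P,0).round(3)); print('collar? knob',f(604,362,.087).round(3),'flange mid',f(606,418,.051).round(3))
A,B,C=f(180,163,.108),f(388,248,.108),f(550,155,.108)
print('riser',A.round(3),B.round(3),C.round(3),np.linalg.norm(A-B),np.linalg.norm(B-C),np.degrees(np.arctan2(*(A-B)[1::-1])),np.degrees(np.arctan2(*(C-B)[1::-1])))
print('arm tip',f(215,342,.04).round(3),'arm at drum',f(310,300,.04).round(3))
for cam in['wrist']:
  c=calibration(cam);o,d=ray(cam,280,210,c);print(o,d,c['mtx'])
E
python3 -m creep '[[1,0.04,-0.03,0,0,0,0],[1,0.043,-0.036,0,0,0,0],[1,0,0,0,0,0,0]]' 40
python3 - <<'E'
from h import *
c=calibration('wrist');a=get_image('wrist');np.save('w1.npy',a)
for n in('bung','mount'):
    for d in models.search_frame('wrist',n)[:2]:
        e=np.array(d['extent']);print(n,d['conf'],e.round())
save('w1',a)
for z in(.087,.051):print(proj('wrist',[.558,.083,z],c))
E
```

```text
plate [[0.488 0.085 0.012]
 [0.557 0.011 0.012]
 [0.629 0.08  0.012]
 [0.566 0.153 0.012]] [0.56  0.082 0.012]
collar? knob [0.559 0.085 0.087] flange mid [0.555 0.079 0.051]
riser [0.508 0.446 0.108] [0.534 0.254 0.108] [0.691 0.273 0.108] 0.1935453131830179 0.15807112641305543 97.62341153399666 6.757995180804741
arm tip [0.448 0.336 0.04 ] arm at drum [0.523 0.334 0.04 ]
[0.62510082 0.08217198 0.37399435] [-0.00208228 -0.31665529 -0.9485555 ] [[333.90248789   0.         280.55175973]
 [  0.         333.90248789 211.8199239 ]
 [  0.           0.           1.        ]]
t: 1.0
tool_pos: [0.5599, 0.0818, 0.1985]
tool_rot: [-2.215, -2.225, 0.0]
contact_force: [1.0, -0.2, -1.0]
opening: 0.0855
bung 0.56 [250. 144. 313. 209.]
mount 0.84 [214. 102. 348. 234.]
mount 0.16 [143. 175. 201. 235.]
[278.66273237 194.55551143]
[278.93671174 184.7132883 ]
```

View pics/w1.png

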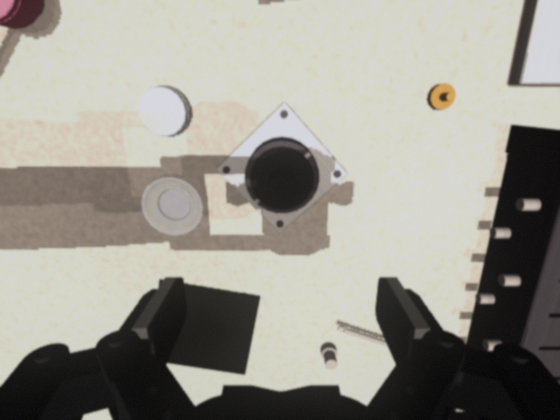

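Wrist view: plate corners about (284,102), (347,174), (280,227), (218,169); flange circle about (282,176). The collar rim shows a small bright mark at (306,156).

Run:
```python
from h import *
o=ctrl.get_obs();print(o['tool_pos'])
c=calibration('wrist');a=get_image('wrist')
P=np.array([onz('wrist',*p,.012,c) for p in[(284,102),(347,174),(280,227),(218,169)]]);print(P.round(4),P.mean(0),np.linalg.norm(P-np.roll(P,1,0),axis=1))
print([proj('wrist',p,c).round() for p in[[.558,.083,0.012],[.558,.083,.045]]])
b=get_image('scene');save('d',cv2.resize(b[140:280,200:400],None,fx=4,fy=4,interpolation=cv2.INTER_CUBIC)[:600])
g=cv2.resize(a[80:240,200:365],None,fx=4.5,fy=4.5,interpolation=cv2.INTER_CUBIC)
g=np.clip((g/255.)**.5*255,0,255).astype(np.uint8);save('w1c',g[:600])
```

```text
[0.56315483 0.07831653 0.19936652]
[[0.5668 0.1568 0.012 ]
 [0.6366 0.0813 0.012 ]
 [0.5626 0.0186 0.012 ]
 [0.4946 0.0869 0.012 ]] [0.56517186 0.08590427 0.012     ] [0.10051536 0.10280716 0.09700719 0.09644422]
[array([276., 173.]), array([275., 179.])]
```

View pics/w1c.png

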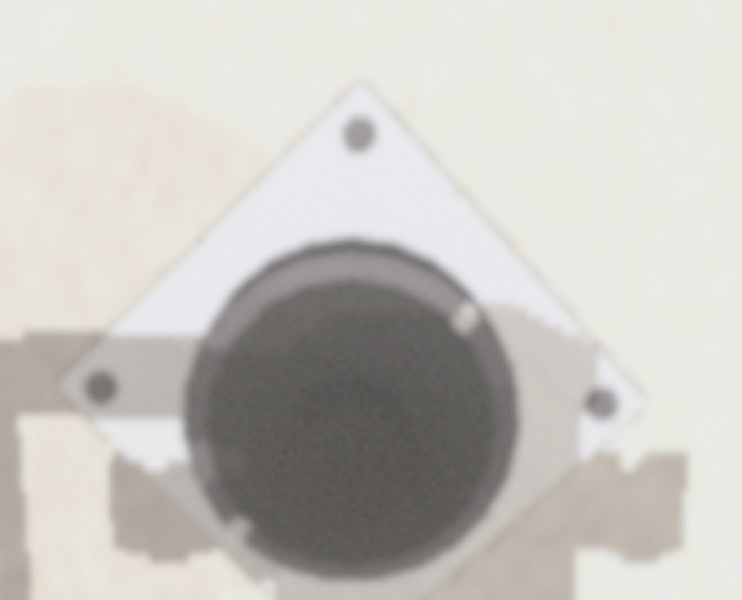

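Crop shows two bright slot marks at crop (464,318) and (238,527), i.e. slots run at about +43° in the world. I'll average noisy wrist calibrations to fix the axis.

Run:
```python
from h import *
Q=[];T=[]
for i in range(8):
  c=calibration('wrist'); T.append(np.r_[ctrl.get_obs()['tool_pos'],ctrl.get_obs()['tool_rot']])
  get_image('wrist')
  m=[onz('wrist',200+u/4.5,80+v/4.5,.045,c) for u,v in[(464,318),(238,527)]]
  d=m[0]-m[1]; Q.append(np.r_[(m[0]+m[1])[:2]/2,np.linalg.norm(d),np.degrees(np.arctan2(d[1],d[0]))])
print(np.round(Q,4));print(np.mean(Q,0).round(4),np.mean(T,0).round(4),np.std(T,0).round(4))
```

```text
[[ 0.5605  0.0875  0.0692 43.0978]
 [ 0.5605  0.0874  0.0692 43.0821]
 [ 0.5604  0.0874  0.0692 43.0774]
 [ 0.5603  0.0875  0.0692 43.0802]
 [ 0.5602  0.0876  0.0692 43.0877]
 [ 0.5601  0.0877  0.0692 43.0976]
 [ 0.56    0.0878  0.0692 43.1084]
 [ 0.5599  0.0879  0.0692 43.1189]]
[ 0.5602  0.0876  0.0692 43.0938] [ 5.634e-01  7.770e-02  1.990e-01  1.000e-04 -2.000e-04  2.000e-04] [2.0000e-04 2.0000e-04 1.0000e-04 2.2225e+00 2.2201e+00 2.0000e-04]
```

View pics/d.png

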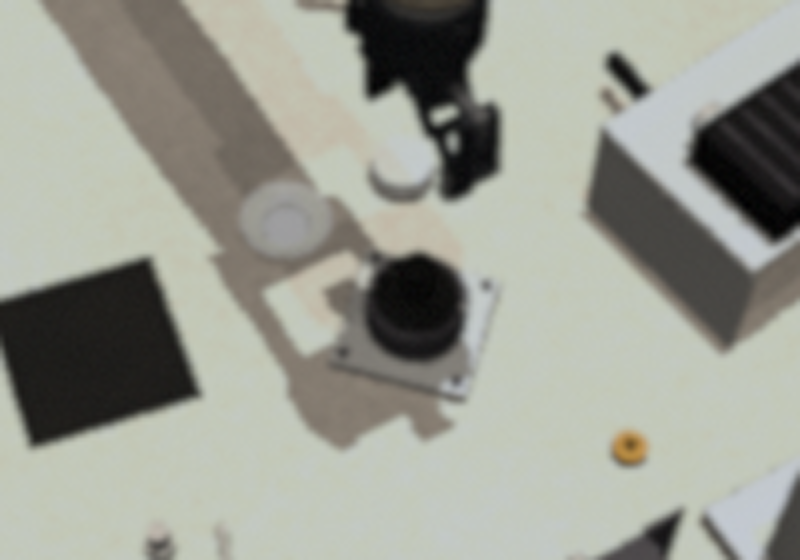

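```bash
python3 - <<'E'
from h import *
f=lambda u,v,z:onz('scene',200+u/4,140+v/4,z)
P=np.array([f(*p,.012) for p in[(500,290),(465,398),(332,362),(372,255)]]);print(P.round(4),P.mean(0))
print('flange/collar',f(416,300,.051).round(4), 'arm tip',f(612,58,.04).round(3), 'riser front-right corner',f(606,128,.108).round(3),f(752,268,.108).round(3))
print('mat',[f(*p,.003).round(3) for p in[(0,300),(150,258),(200,395),(32,446)]])
E
python3 -m creep '[[1,0,0,0,0,0,0],[1,0,0,0,0,0,0],[1,0,0,0,0,0,0]]'
python3 - <<'E'
from h import *
c=calibration('wrist');o=ctrl.get_obs();print(o['t'],o['tool_pos'],o['tool_rot'],proj('wrist',[.56,.087,.045],c))
a=get_image('wrist')
g=cv2.cvtColor(a,cv2.COLOR_RGB2GRAY)[80:260,180:380]
C=cv2.HoughCircles(cv2.resize(g,None,fx=3,fy=3),cv2.HOUGH_GRADIENT,1,30,param1=80,param2=25,minRadius=80,maxRadius=130)
print(None if C is None else (C[0,:4]/3+[180,80,0]).round(1))
E
```

```text
[[0.5707 0.1586 0.012 ]
 [0.6353 0.0871 0.012 ]
 [0.5614 0.0191 0.012 ]
 [0.4963 0.0919 0.012 ]] [0.56590626 0.08921232 0.012     ]
flange/collar [0.5665 0.086  0.051 ] arm tip [0.448 0.34  0.04 ] riser front-right corner [0.539 0.262 0.108] [0.69  0.282 0.108]
mat [array([ 0.387, -0.166,  0.003]), array([ 0.41 , -0.052,  0.003]), array([ 0.533, -0.075,  0.003]), array([ 0.509, -0.199,  0.003])]
t: 1.95
tool_pos: [0.5629, 0.0784, 0.199]
tool_rot: [2.221, 2.221, -0.0]
contact_force: [-0.3, 0.3, -0.1]
opening: 0.0852
1.95 [0.56287572 0.07835095 0.19900851] [ 2.22140482e+00  2.22147503e+00 -2.99966310e-05] [277.72477689 175.7105933 ]
[[277.5 171.5  38.1]]
```

```bash
python3 -m creep '[[1,0.009,-0.001,0.02,0,0,0],[1,0,0,0.03,0,0,0],[1,0,0,0.03,0,0,0],[1,0,0,0.03,0,0,0],[1,0,0,0.02,0,0,0],[1,0,0,0.013,0,0,0],[1,0,0,0,0,0,0]]' 20
python3 -m creep '[[0,0,0,0,0,0,0],[0,0,0,0,0,0,0],[0,0,0,0,0,0,0],[0,0,0,0,0,0,0],[0,0,0,0,0,0,0],[0,0,0,0,0,0,0],[0,0,0,0,0,0,0],[0,0,0,0,0,0,0]]' 20
```

```text
t: 2.7
tool_pos: [0.5603, 0.0873, 0.0539]
tool_rot: [-2.219, -2.22, 0.005]
contact_force: [-0.6, 0.0, -0.6]
opening: 0.0854
t: 3.5
tool_pos: [0.5618, 0.0873, 0.0559]
tool_rot: [-2.221, -2.221, 0.0]
contact_force: [-0.6, -0.7, 0.1]
opening: -0.0002
```

The fingers closed on nothing, so I'll look.

Run:
```python
from h import *
a=get_image('wrist');b=get_image('side');s=get_image('scene')
k=lambda im,r,f:cv2.resize(im[r[1]:r[3],r[0]:r[2]],None,fx=f,fy=f,interpolation=cv2.INTER_CUBIC)
t=np.hstack([k(b,(200,150,320,250),3.3),k(s,(250,160,350,260),3.3)])
t=np.vstack([t,np.zeros((250,t.shape[1],3),np.uint8)]);w=cv2.resize(a,(333,250));t[330:580,:333]=w
save('e',t);print(t.shape)
```

```text
(580, 726, 3)
```

View pics/e.png

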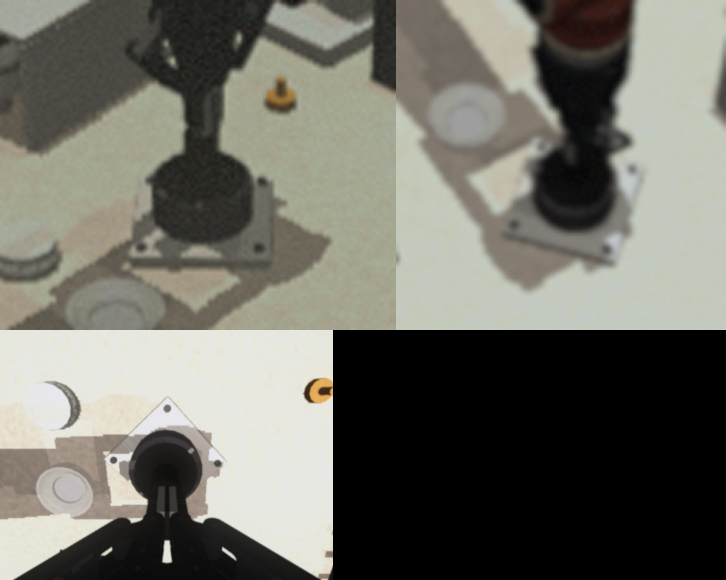

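Run:
```python
from h import *
c=calibration('wrist');o=ctrl.get_obs();print(o['tool_pos'],o['opening'])
for z in(.045,.051,.056,.075,.087):print(z,proj('wrist',[.562,.087,z],c).round())
print(onz('wrist',277,223.5,.051,c))
a=get_image('wrist');b=get_image('side')
G=lambda g:np.clip((g/255.)**.4*255,0,255).astype(np.uint8)
k=lambda im,r,f:cv2.resize(G(im[r[1]:r[3],r[0]:r[2]]),None,fx=f,fy=f,interpolation=cv2.INTER_CUBIC)
t=np.hstack([k(a,(210,130,350,360),2.5),k(b,(230,160,305,235),5.75)[:431]])
t2=t[:,:];print(t2.shape);save('f',t[:, :800])
```

```text
[0.56185507 0.08731875 0.05595132] -8.587452778685881e-05
0.045 [281. 242.]
0.051 [281. 246.]
0.056 [281. 250.]
0.075 [281. 265.]
0.087 [281. 277.]
[0.55981713 0.10125916 0.051     ]Traceback (most recent call last):
  File "<stdin>", line 8, in <module>
    return _nx.concatenate(arrs, 1, dtype=dtype, casting=casting)
           ~~~~~~~~~~~~~~~^^^^^^^^^^^^^^^^^^^^^^^^^^^^^^^^^^^^^^^
ValueError: all the input array dimensions except for the concatenation axis must match exactly, but along dimension 0, the array at index 0 has size 575 and the array at index 1 has size 431
```

```bash
ls -la pics/f.png
```

```text
ls: cannot access 'pics/f.png': No such file or directory
```

Run:
```python
from h import *
c=calibration('wrist')
print([onz('wrist',u/.595,(v-330)/.595,.012,c).round(4) for u,v in[(167,398),(223,464),(107,459)]])
a=get_image('wrist');b=get_image('side')
G=lambda g:np.clip((g/255.)**.4*255,0,255).astype(np.uint8)
k=lambda im,r,f:cv2.resize(G(im[r[1]:r[3],r[0]:r[2]]),None,fx=f,fy=f,interpolation=cv2.INTER_CUBIC)
t=np.hstack([k(a,(210,130,350,360),2.5),k(b,(230,145,305,245),5.75)])
print(t.shape);save('f',t)
```

```text
[array([0.562, 0.16 , 0.012]), array([0.628 , 0.0852, 0.012 ]), array([0.4917, 0.0915, 0.012 ])]
(575, 781, 3)
```

View pics/f.png

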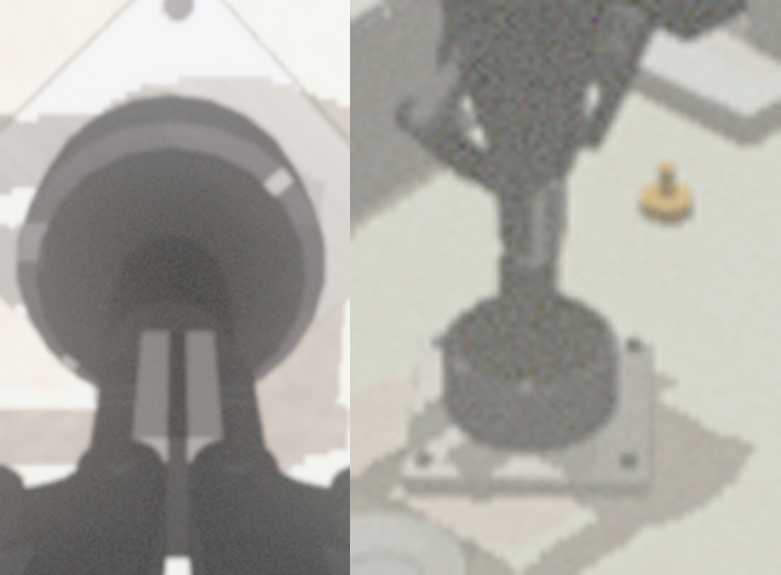

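Flange centre projects within 2 mm of the TCP, so position is right, yet the opening reads 0. A small lift will tell whether the knob is held.

```bash
python3 -m creep '[[0,0,0,-0.002,0,0,0],[0,0,0,-0.002,0,0,0],[0,0,0,0,0,0,0],[0,0,0,0,0,0,0]]'
python3 - <<'E'
from h import *
print(ctrl.get_obs())
for p in([.562,.087,.056],[.562,.087,.087],[.562,.087,.051]):print(proj('side',p).round(1),proj('scene',p).round(1))
E
```

```text
t: 4.25
tool_pos: [0.562, 0.0874, 0.0602]
tool_rot: [2.221, 2.221, 0.0]
contact_force: [0.1, -0.3, -0.0]
opening: 0.0001
{'t': 4.25, 'q': array([ 2.33768283e-02,  4.65049743e-02,  1.86119100e+00, -6.04821541e-06,
        1.23352276e+00,  2.33479803e-02]), 'dq': array([ 0.00077759,  0.00440062,  0.00533055,  0.00023474, -0.00145656,
       -0.00075053]), 'effort': array([-8.93601791e-04, -3.58314264e+01, -3.37860274e+01, -3.70011298e-05,
       -2.88786447e-03,  1.78517570e-05]), 'tool_pos': array([0.56202978, 0.08735937, 0.06020874]), 'tool_rot': array([2.22122173e+00, 2.22129025e+00, 4.18688035e-04]), 'contact_force': array([ 0.13929809, -0.26614702, -0.01159737]), 'wrist_torque': array([-0.03438663,  0.00035782, -0.02308061]), 'opening': 9.663586082633486e-05}
[261.4 200.3] [303.6 212.8]
[261.1 189.7] [304. 207.]
[261.4 202. ] [303.5 213.7]
```

```bash
python3 -m creep '[[0,0,0,-0.04,0,0,0],[0,0,0,-0.04,0,0,0],[0,0,0,0,0,0,0],[0,0,0,0,0,0,0]]'
python3 - <<'E'
from h import *
c=calibration('wrist');a=get_image('wrist');b=get_image('side')
o=ctrl.get_obs()['tool_pos'];print(o,proj('wrist',o,c),proj('side',o),proj('side',[.562,.087,.087]))
G=lambda g:np.clip((g/255.)**.4*255,0,255).astype(np.uint8)
k=lambda im,r,f:cv2.resize(G(im[r[1]:r[3],r[0]:r[2]]),None,fx=f,fy=f,interpolation=cv2.INTER_CUBIC)
save('g',np.hstack([k(a,(210,130,350,360),2.5),k(b,(225,130,300,230),5.75)]))
E
```

```text
t: 4.65
tool_pos: [0.5629, 0.0874, 0.1416]
tool_rot: [2.22, 2.22, 0.003]
contact_force: [0.5, 0.9, -1.0]
opening: -0.0003
[0.56097841 0.08729567 0.13860595] [277.30865018 247.14353424] [260.15877332 171.3849218 ] [261.07037149 189.66984819]
```

View pics/g.png

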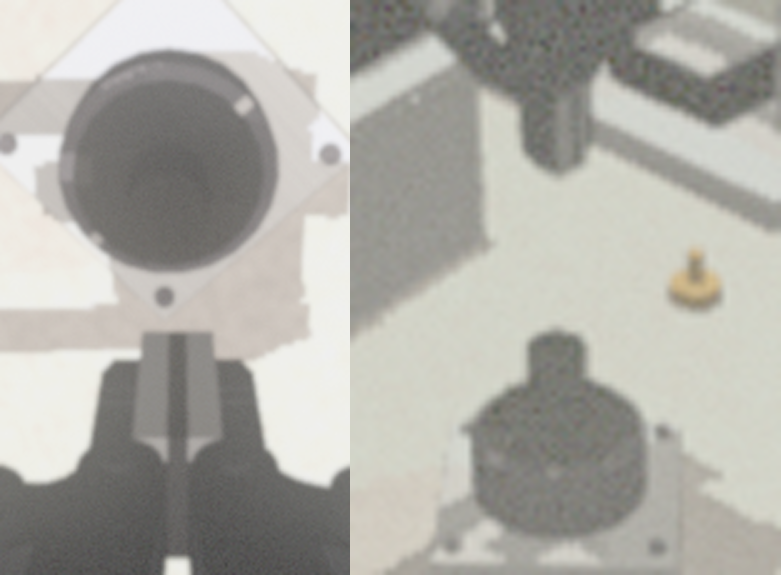

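The side view shows the shut tips at crop (560,172) → v=160. The reported TCP projects to v=171, so the real tips are about 33 mm behind the reported TCP. The fingers had closed above the knob, and the knob top matches z=0.087. I'll go deeper.

```bash
python3 -m creep '[[1,0,0,0.01,0,0,0],[1,0,0,0.01,0,0,0],[1,0,0,0.01,0,0,0],[1,0,0,0.01,0,0,0],[1,0,0,0.01,0,0,0],[1,0,0,0.015,0,0,0],[1,0,0,0.02,0,0,0],[1,0,0,0.022,0,0,0],[1,0,0,0,0,0,0]]' 20
python3 -m creep '[[0.2,0,0,0,0,0,0],[0.2,0,0,0,0,0,0],[0,0,0,0,0,0,0],[0,0,0,0,0,0,0],[0,0,0,0,0,0,0],[0,0,0,0,0,0,0],[0,0,0,0,0,0,0]]' 20
```

```text
t: 5.65
tool_pos: [0.5586, 0.0873, 0.0286]
tool_rot: [-2.218, -2.218, 0.009]
contact_force: [-0.5, 0.8, -0.7]
opening: 0.0855
t: 6.35
tool_pos: [0.5611, 0.0873, 0.0342]
tool_rot: [-2.22, -2.221, 0.003]
contact_force: [-5.0, -0.5, 6.6]
opening: 0.0255
```

Held now (opening 25.5 mm). I'll settle the x reading, then regrip a quarter turn round to fix the axis in y.

```bash
python3 -m creep '[[0,0,-0.001,0,0,0,0],[0,0,0,0,0,0,0],[0,0,0,0,0,0,0],[0,0,0,0,0,0,0]]' 
python3 -m creep '[[1,0,0,0,0,0,0],[1,0,0,0,0,0,0],[1,0,0,0,0,0,0],[1,0,0,0,0,0,8.5],[1,0,0,0,0,0,8.5],[1,0,0,0,0,0,8.5],[1,0,0,0,0,0,8.5],[1,0,0,0,0,0,8.5],[1,0,0,0,0,0,8.5],[1,0,0,0,0,0,8.5],[1,0,0,0,0,0,8.5],[1,0,0,0,0,0,8.5],[1,0,0,0,0,0,8.5],[1,0,0,0,0,0,5],[1,0,0,0,0,0,0]]'
python3 -m creep '[[0.2,0,0,0,0,0,0],[0.2,0,0,0,0,0,0],[0,0,0,0,0,0,0],[0,0,0,0,0,0,0],[0,0,0,0,0,0,0],[0,0,0,0,0,0,0],[0,0,0,0,0,0,0],[0,0,0,0,0,0,0]]' 20
```

```text
t: 6.75
tool_pos: [0.5611, 0.0873, 0.0342]
tool_rot: [2.221, 2.221, 0.0]
contact_force: [-4.1, 0.4, 5.9]
opening: 0.0251
t: 8.25
tool_pos: [0.5608, 0.0873, 0.0328]
tool_rot: [-3.142, -0.0, 0.0]
contact_force: [1.0, 0.6, 0.0]
opening: 0.0856
t: 9.05
tool_pos: [0.5609, 0.0889, 0.0336]
tool_rot: [-3.138, -0.0, 0.0]
contact_force: [-0.9, 5.0, 3.2]
opening: 0.025
```

Axis is about (0.561, 0.089). Re-centre, grip harder, pull.

```bash
python3 -m creep '[[0,0,-0.0016,0,0,0,0],[0,0,0,0,0,0,0],[0,0,0,0,0,0,0],[0,0,0,-0.003,0,0,0],[0,0,0,-0.003,0,0,0],[0,0,0,-0.003,0,0,0],[0,0,0,-0.003,0,0,0],[0,0,0,-0.003,0,0,0],[0,0,0,-0.003,0,0,0],[0,0,0,-0.004,0,0,0],[0,0,0,-0.006,0,0,0],[0,0,0,0,0,0,0]]' 70
```

```text
t: 10.25
tool_pos: [0.5619, 0.0889, 0.0626]
tool_rot: [3.142, 0.0, 0.004]
contact_force: [0.4, 0.2, -0.1]
opening: 0.0234
```

```bash
python3 -m creep '[[0,0,0,-0.03,0,0,0],[0,0,0,-0.03,0,0,0],[0,-0.001,0.04,0,0,0,0],[0,-0.001,0.04,0,0,0,0],[0,-0.001,0.04,0,0,0,0],[0,-0.001,0.04,0,0,0,0],[0,-0.001,0.04,0,0,0,0],[0,-0.001,0.04,0,0,0,0],[0,-0.001,0.04,0,0,0,0],[0,-0.001,0.04,0,0,0,0],[0,-0.001,0.04,0,0,0,0],[0,-0.001,0.04,0,0,0,0],[0,-0.001,0.024,0,0,0,0],[0,0,0,0,0,0,0]]'
python3 - <<'E'
from h import *
o=ctrl.get_obs();print(o['tool_pos'],o['opening'],o['contact_force'])
a=get_image('side')
for n in('tray','bung'):
  for d in models.search_frame('side',n)[:2]:
    e=np.array(d['extent']);print(n,d['conf'],e.round(),onz('side',(e[0]+e[2])/2,(e[1]+e[3])/2,.012).round(3))
print(proj('side',o['tool_pos']+[0,0,.033]))
E
```

```text
t: 11.65
tool_pos: [0.5493, -0.3383, 0.121]
tool_rot: [3.141, -0.006, -0.0]
contact_force: [0.3, 1.2, -1.2]
opening: 0.0235
[ 0.54928774 -0.33826427  0.12096366] 0.023486995438999753 [ 0.34970348  1.17348332 -1.17508892]
tray 0.61 [362. 272. 455. 345.] [ 0.546 -0.349  0.012]
bung 0.89 [395. 234. 428. 272.] [ 0.694 -0.26   0.012]
bung 0.52 [240. 195. 283. 234.] [0.564 0.089 0.012]
[415.56535785 249.96421245]
```

```bash
python3 -m creep '[[0,0,0,0.03,0,0,0],[0,0,0,0.03,0,0,0],[0,0,0,0.03,0,0,0],[0,0,0,0.015,0,0,0],[0,0,0,0.008,0,0,0],[0,0,0,0.004,0,0,0],[0,0,0,0,0,0,0],[1,0,0,0,0,0,0],[1,0,0,0,0,0,0],[1,0,0,0,0,0,0],[1,0,0,0,0,0,0],[1,0,0,-0.02,0,0,0],[1,0,0,-0.03,0,0,0],[1,0,0,-0.04,0,0,0],[1,0,0,-0.04,0,0,0],[1,0,0,-0.04,0,0,0]]'
python3 - <<'E'
from h import *
o=ctrl.get_obs();print(o['tool_pos'],o['q'],o['opening'])
a=get_image('side')
for n in('tray','bung'):
  for d in models.search_frame('side',n)[:2]:
    e=np.array(d['extent']);print(n,d['conf'],e.round())
print('exp bung top',proj('side',[.549,-.337,.056]),proj('side',[.549,-.337,.004]))
s=get_image('scene')
for d in models.search_frame('scene','bung')[:2]:print(d,proj('scene',[.549,-.337,.03]))
E
```

```text
t: 13.4
tool_pos: [0.5497, -0.335, 0.1757]
tool_rot: [3.142, -0.0, 0.0]
contact_force: [0.3, -0.5, 0.1]
opening: 0.0851
[ 0.549677   -0.3349855   0.17568381] [-6.62838352e-01  1.10768557e-01  1.59061301e+00 -1.46372599e-05
  1.44009272e+00  9.08049960e-01] 0.0850592978608502
tray 0.63 [363. 271. 451. 344.]
bung 0.69 [392. 283. 421. 317.]
bung 0.32 [164. 157. 205. 190.]
exp bung top [407.61437446 288.50106666] [404.07008108 307.40264773]
{'extent': [353.1, 155.3, 362.5, 165.4], 'conf': 0.2} [167.10729705 280.92025635]
```

Bung sits upright in the tray (side box 392–421 × 283–317, as expected). Next, the head.

```bash
python3 -m creep '[[1,-0.005,-0.042,0,0,0,0],[1,-0.005,-0.042,0,0,0,0],[1,-0.005,-0.042,0,0,0,0],[1,-0.005,-0.042,0,0,0,0],[1,-0.005,-0.042,0,0,0,0],[1,-0.005,-0.042,0,0,0,0],[1,-0.005,-0.042,0,0,0,0],[1,-0.005,-0.042,0,0,0,0],[1,-0.005,-0.042,0,0,0,0],[1,-0.005,-0.042,0,0,0,0],[1,-0.005,-0.042,0,0,0,0],[1,-0.005,-0.042,0,0,0,0],[1,-0.005,-0.042,0,0,0,0],[1,-0.005,-0.042,0,0,0,0],[1,-0.005,-0.042,0,0,0,0],[1,-0.009,-0.043,0,0,0,0]]'
python3 -m creep '[[1,0,0,0,0,0,-8.5],[1,0,0,0,0,0,-8.5],[1,0,0,0,0,0,-8.5],[1,0,0,0,0,0,-8.5],[1,0,0,0,0,0,-8.5],[1,0,0,0,0,0,-8.5],[1,0,0,0,0,0,-8.5],[1,0,0,0,0,0,-8.5],[1,0,0,0,0,0,-8.5],[1,0,0,0,0,0,-8.5],[1,0,0,0,0,0,-8.5],[1,0,0,0,0,0,-8.5],[1,0,0,0,0,0,-8.5],[1,0,0,0,0,0,-8.5],[1,0,0,0,0,0,-8.5],[1,0,0,0,0,0,-8.5],[1,0,0,0,0,0,-8.5],[1,0,0,0,0,0,-8.5],[1,0,0,0,0,0,-8.5],[1,0,0,0,0,0,-8.5]]'
python3 -m creep '[[1,0,0,0,0,0,-8.5],[1,0,0,0,0,0,-8.5],[1,0,0,0,0,0,0],[1,0,0,0,0,0,0]]'
python3 - <<'E'
from h import *
o=ctrl.get_obs();print(o['tool_pos'],o['tool_rot'],o['q'])
c=calibration('wrist');print(ray('wrist',280,212,c))
a=get_image('wrist');np.save('w2.npy',a);import pickle;pickle.dump(c,open('w2.pkl','wb'))
save('w2',a)
E
```

```text
t: 15.25
tool_pos: [0.4643, 0.3389, 0.1712]
tool_rot: [3.139, -0.0, -0.006]
contact_force: [0.9, 0.2, -0.2]
opening: 0.0851
t: 17.25
tool_pos: [0.4646, 0.3372, 0.1711]
tool_rot: [-0.264, -3.126, 0.004]
contact_force: [-0.9, 0.5, -0.1]
opening: 0.0851
t: 17.65
tool_pos: [0.465, 0.3375, 0.1721]
tool_rot: [0.187, -3.133, 0.002]
contact_force: [-0.5, -0.4, -0.9]
opening: 0.085
[0.46502769 0.33748261 0.17214654] [ 1.86797315e-01 -3.13319053e+00  1.99943888e-03] [ 4.98256412e-01 -4.64552812e-02  1.75746146e+00  5.26518751e-05
  1.43369698e+00 -1.19164398e+00]
(array([0.38352711, 0.3273771 , 0.34732693]), array([ 0.31657947,  0.03429204, -0.94794753]))
```

View pics/w2.png

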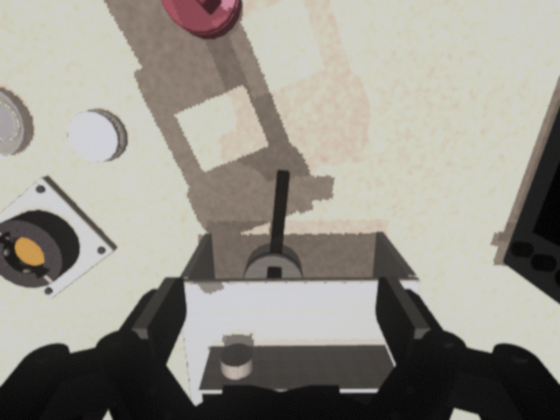

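View shows the head's arm from tip (283,171) to the drum (275,250), roof front edge from (187,279) to (418,280), and the empty mount at left with the brass disc at (28,250).

Run:
```python
from h import *
import pickle;c=pickle.load(open('w2.pkl','rb'));a=np.load('w2.npy')
g=a.sum(2).astype(int)
for v in(172,178,190,205,220,235,244):
  r=np.where(g[v,262:300]<110)[0]; print(v,r.min()+262 if len(r) else None,r.max()+262 if len(r) else None, onz('wrist',262+r.mean(),v,.048,c).round(4) if len(r) else '')
print('tip', [onz('wrist',283,v,.048,c).round(4) for v in(169,171,173)])
A,B=onz('wrist',187,279,.108,c),onz('wrist',418,280,.108,c);print(A,B,(A+B)/2)
print('drum',onz('wrist',273,250,.056,c), onz('wrist',28,250,.034,c))
o=ctrl.get_obs();print(o['tool_pos'],o['tool_rot'])
for n in('head','head_arm','head_bar'):
  for d in models.search_frame('wrist',n)[:2]: print(n,d)
```

```text
172 279 286 [0.4451 0.3359 0.048 ]
178 278 287 [0.4506 0.3366 0.048 ]
190 277 286 [0.462  0.3371 0.048 ]
205 276 284 [0.4766 0.3376 0.048 ]
220 274 282 [0.4917 0.3373 0.048 ]
235 273 277 [0.5074 0.3362 0.048 ]
244 273 278 [0.5168 0.3377 0.048 ]
tip [array([0.4423, 0.3361, 0.048 ]), array([0.4442, 0.3363, 0.048 ]), array([0.446 , 0.3365, 0.048 ])]
[0.52936306 0.26789188 0.108     ] [0.50789374 0.45399019 0.108     ] [0.5186284  0.36094103 0.108     ]
drum [0.51971063 0.33578649 0.056     ] [0.56011604 0.08566944 0.034     ]
[0.46523313 0.33757072 0.17255909] [ 1.87575179e-01 -3.13381836e+00  1.59340612e-03]
head {'extent': [161.5, 0.0, 242.5, 40.3], 'conf': 0.83}
head_arm {'extent': [241.9, 167.2, 301.9, 278.9], 'conf': 0.97}
head_arm {'extent': [161.5, 0.0, 241.7, 40.5], 'conf': 0.6}
head_bar {'extent': [245.9, 169.2, 300.1, 278.5], 'conf': 0.96}
head_bar {'extent': [163.0, 1.2, 240.7, 37.8], 'conf': 0.92}
```

```bash
python3 -m creep '[[1,0,0,0.03,0,0,5],[1,0,0,0.03,0,0,0],[1,0,0,0.03,0,0,0],[1,0,0,0.03,0,0,0],[1,0,0,0.03,0,0,0],[1,0,0,0.02,0,0,0],[1,0,0,0.01,0,0,0],[1,0,0,0,0,0,0],[0.2,0,0,0,0,0,0],[0.2,0,0,0,0,0,0],[0.2,0,0,0,0,0,0],[0,0,0,0,0,0,0],[0,0,0,0,0,0,0],[0,0,0,0,0,0,0],[0,0,0,0,0,0,0]]' 30
python3 -m creep '[[0,0,0,0,0,0,0],[0,0,0,0,0,0,0],[0,0,0,-0.001,0,0,0],[0,0,0,-0.001,0,0,0],[0,0,0,-0.001,0,0,0],[0,0,0,-0.001,0,0,0],[0,0,0,0,0,0,0]]' 100
```

```text
t: 19.35
tool_pos: [0.4661, 0.338, -0.0056]
tool_rot: [-0.055, 3.141, 0.0]
contact_force: [-0.7, -0.0, 2.4]
opening: 0.0113
t: 20.05
tool_pos: [0.4655, 0.3378, -0.0023]
tool_rot: [0.055, -3.14, 0.0]
contact_force: [-0.2, -0.5, -1.8]
opening: 0.0099
```

```bash
python3 -m creep '[[0,0.006,0,0,0,0,0],[0,0.01,0,0,0,0,0],[0,0.01,0,0,0,0,0],[0,0.01,0,0,0,0,0],[0,0.01,0,0,0,0,0],[0,0.01,0,0,0,0,0],[0,0.01,0,0,0,0,0],[0,0.009,0,0,0,0,0],[0,0,0,0,0,0,0],[0,0,0,-0.01,0,0,0],[0,0,0,-0.02,0,0,0],[0,0,0,-0.025,0,0,0],[0,0,0,-0.025,0,0,0],[0,0,0,-0.02,0,0,0],[0,0,0,-0.01,0,0,0],[0,0,0,0,0,0,0]]'
python3 - <<'E'
from h import *
o=ctrl.get_obs();print(o['tool_pos'],o['tool_rot'],o['opening'],o['contact_force'])
print('pink',onz('side',136,220,.05))
b=get_image('side')
for d in models.search_frame('side','head'):print(d)
p=np.array(o['tool_pos']);print(proj('side',[p[0]+.09,p[1]+.003,p[2]+.04]))
save('i',cv2.resize(b[100:300,60:320],None,fx=3,fy=3))
E
```

```text
t: 21.65
tool_pos: [0.3925, 0.3361, 0.1105]
tool_rot: [-0.054, 3.137, 0.004]
contact_force: [-0.5, 0.1, -2.1]
opening: 0.01
[0.39253504 0.33613715 0.11045774] [-0.05436121  3.13723018  0.00360271] 0.010027966345664609 [-0.48580338  0.08802795 -2.12062616]
pink [0.30704483 0.24535737 0.05      ]
{'extent': [132.1, 122.9, 179.5, 156.5], 'conf': 0.98}
{'extent': [123.0, 196.5, 154.2, 253.1], 'conf': 0.73}
[168.6499198  143.02827294]
```

```bash
python3 -m creep '[[0,0.002,-0.02,0,0,0,0],[0,0.002,-0.038,0,0,0,0],[0,0.002,-0.038,0,0,0,0],[0,0.002,-0.038,0,0,0,0],[0,0.002,-0.038,0,0,0,0],[0,0.002,-0.038,0,0,0,0],[0,0.002,-0.038,0,0,0,0],[0,0.002,-0.038,0,0,0,0],[0,0.002,-0.038,0,0,0,0],[0,0.002,-0.038,0,0,0,0],[0,0.002,-0.038,0,0,0,0],[0,0.002,-0.038,0,0,0,0],[0,0.002,-0.025,0,0,0,0],[0,0.002,0,0,0,0,0],[0,0,0,0,0,0,0]]'
python3 -m creep '[[0,0,0,0.02,0,0,0],[0,0,0,0.03,0,0,0],[0,0,0,0.03,0,0,0],[0,0,0,0.02,0,0,0],[0,0,0,0.006,0,0,0],[0,0,0,0.002,0,0,0],[0,0,0,0,0,0,0],[0,0,0,0,0,0,0]]'
python3 - <<'E'
from h import *
b=get_image('side')
for n in('head','mat'):
  for d in models.search_frame('side',n):print(n,d)
print(proj('side',[.47,-.125,.003]),proj('side',[.47,-.125,.091]))
E
```

```text
t: 23.25
tool_pos: [0.378, -0.1281, 0.1065]
tool_rot: [0.052, -3.138, -0.003]
contact_force: [0.5, 0.1, -1.2]
opening: 0.0096
t: 24.05
tool_pos: [0.3802, -0.1287, 0.0013]
tool_rot: [-0.056, 3.139, -0.002]
contact_force: [-0.1, 0.3, -2.1]
opening: 0.0097
head {'extent': [123.3, 197.8, 152.8, 253.4], 'conf': 0.6}
head {'extent': [263.9, 239.8, 315.0, 289.3], 'conf': 0.55}
mat {'extent': [254.1, 263.3, 338.4, 311.6], 'conf': 0.84}
[299.49144743 276.51567597] [300.29054006 244.81919072]
```

```bash
python3 -m creep '[[0,0,0,0.002,0,0,0],[0,0,0,0.002,0,0,0],[0,0,0,0,0,0,0],[0,0,0,0,0,0,0]]'
```

```text
t: 24.6
tool_pos: [0.3794, -0.1289, -0.0029]
tool_rot: [0.055, -3.141, 0.001]
contact_force: [-4.8, 1.1, 6.8]
opening: 0.0099
```

```bash
python3 -m creep '[[1,0,0,0,0,0,0],[1,0,0,0,0,0,0],[1,0,0,0,0,0,0],[1,0,0,0,0,0,0],[1,0,0,-0.02,0,0,0],[1,0,0,-0.03,0,0,0],[1,0,0,-0.03,0,0,0],[1,0,0,-0.03,0,0,0],[1,0,0,-0.02,0,0,0],[1,-0.03,0,-0.01,0,0,0],[1,-0.03,0,-0.01,0,0,0],[1,-0.03,0,0,0,0,0],[1,0,0,0,0,0,0],[1,0,0,0,0,0,0],[1,0,0,0,0,0,0]]'
python3 - <<'E'
from h import *
import pickle
o=ctrl.get_obs();print(o['t'],o['tool_pos'],o['tool_rot'])
c=calibration('wrist');a=get_image('wrist');np.save('w3.npy',a);pickle.dump(c,open('w3.pkl','wb'))
for n in('head_bar','head_arm','head','mount'):
  for d in models.search_frame('wrist',n)[:2]:print(n,d)
for p in([.47,-.125,.091],[.47,-.125,.059],[.561,.089,.045]):print(proj('wrist',p,c))
save('w3',np.vstack([cv2.resize(a,(784,588))]))
E
```

```text
t: 26.1
tool_pos: [0.4681, -0.1251, 0.1454]
tool_rot: [0.055, -3.14, -0.001]
contact_force: [0.1, 0.1, 0.7]
opening: 0.0854
26.1 [ 0.4681117  -0.12506628  0.14539832] [ 5.45571092e-02 -3.13986350e+00 -6.77740018e-04]
head_bar {'extent': [408.2, 214.6, 547.0, 339.3], 'conf': 0.72}
head_bar {'extent': [247.7, 62.7, 311.8, 244.4], 'conf': 0.63}
head_arm {'extent': [242.6, 60.3, 315.8, 243.8], 'conf': 0.7}
head {'extent': [244.0, 64.4, 315.5, 245.2], 'conf': 0.7}
mount {'extent': [409.7, 214.6, 551.7, 335.5], 'conf': 0.9}
[281.52284896 220.72178269]
[281.42942318 207.30910773]
[501.71051427 300.69005365]
```

View pics/w3.png

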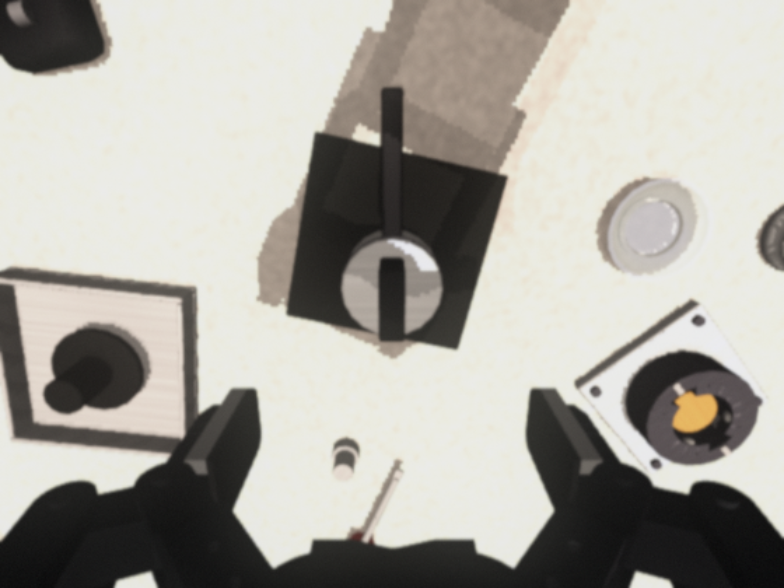

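Head stands upright on the mat (drum centre about (392,283) in this enlarged view, arm pointing up). Bung is in the tray at left; the mount is open with slot marks at (679,388) and (726,450), clear throat and brass disc.

Run:
```python
from h import *
import pickle;c=pickle.load(open('w3.pkl','rb'));a=np.load('w3.npy')
m=[onz('wrist',u/1.4,v/1.4,.045,c) for u,v in[(679,388),(726,450)]];d=m[1]-m[0]
print('marks',m,(m[0]+m[1])/2,np.linalg.norm(d),np.degrees(np.arctan2(d[1],d[0])))
g=cv2.cvtColor(a,cv2.COLOR_RGB2GRAY)
C=cv2.HoughCircles(cv2.resize(g[150:260,220:340],None,fx=4,fy=4,interpolation=cv2.INTER_CUBIC),cv2.HOUGH_GRADIENT,1,20,param1=80,param2=20,minRadius=120,maxRadius=160)
for q in C[0,:3]: 
  u,v,r=q/4+[220,150,0];print(u,v,r,onz('wrist',u,v,.059,c))
s=g.astype(int)
# bar/arm lateral centre in world
for v in(80,110,140): 
  r=np.where(s[v,268:292]<45)[0]
  if len(r):print(v,r.min()+268,r.max()+268,onz('wrist',268+r.mean(),v,.051,c).round(4))
r=[(v,s[v,276:285].mean().round()) for v in range(160,250,3)];print(r)
```

```text
marks [array([0.53629803, 0.0671877 , 0.045     ]), array([0.58377597, 0.11127178, 0.045     ])] [0.560037   0.08922974 0.045     ] 0.06478859258676843 42.87723488819826
279.625 205.875 35.400001525878906 [ 0.46881423 -0.1265249   0.059     ]
279.875 211.125 39.849998474121094 [ 0.47335263 -0.12616646  0.059     ]
274.375 205.125 31.0 [ 0.46831721 -0.13085336  0.059     ]
80 274 286 [ 0.3721 -0.1293  0.051 ]
110 268 288 [ 0.3938 -0.1312  0.051 ]
140 268 291 [ 0.4165 -0.1284  0.051 ]
[(160, np.float64(41.0)), (163, np.float64(41.0)), (166, np.float64(41.0)), (169, np.float64(68.0)), (172, np.float64(196.0)), (175, np.float64(175.0)), (178, np.float64(147.0)), (181, np.float64(143.0)), (184, np.float64(64.0)), (187, np.float64(25.0)), (190, np.float64(26.0)), (193, np.float64(27.0)), (196, np.float64(31.0)), (199, np.float64(32.0)), (202, np.float64(33.0)), (205, np.float64(33.0)), (208, np.float64(34.0)), (211, np.float64(36.0)), (214, np.float64(36.0)), (217, np.float64(37.0)), (220, np.float64(38.0)), (223, np.float64(39.0)), (226, np.float64(40.0)), (229, np.float64(43.0)), (232, np.float64(45.0)), (235, np.float64(46.0)), (238, np.float64(48.0)), (241, np.float64(48.0)), (244, np.float64(117.0)), (247, np.float64(152.0))]
```

```bash
python3 -m creep '[[1,0,-0.001,0.03,0,0,0],[1,0,0,0.03,0,0,0],[1,0,0,0.03,0,0,0],[1,0,0,0.014,0,0,0],[1,0,0,0.007,0,0,0],[1,0,0,0,0,0,0],[0.3,0,0,0,0,0,0],[0.3,0,0,0,0,0,0],[0.3,0,0,0,0,0,0],[0,0,0,0,0,0,0],[0,0,0,0,0,0,0],[0,0,0,0,0,0,0],[0,0,0,0,0,0,0],[0,0,0,0,0,0,0]]' 30
python3 -m creep '[[0,0,0,0,0,0,0],[0,0,0,0,0,0,0],[0,0,0,-0.01,0,0,0],[0,0,0,-0.02,0,0,0],[0,0,0,-0.025,0,0,0],[0,0,0,-0.025,0,0,0],[0,0,0,0,0,0,0],[0,0,0,0,0,0,0]]' 90
python3 - <<'E'
from h import *
o=ctrl.get_obs();print(o)
E
```

```text
t: 27.75
tool_pos: [0.4694, -0.1263, 0.0355]
tool_rot: [-0.055, 3.14, -0.0]
contact_force: [0.6, -0.4, 4.5]
opening: 0.0137
t: 28.55
tool_pos: [0.4687, -0.1262, 0.1145]
tool_rot: [0.055, -3.141, 0.0]
contact_force: [0.2, 0.5, -1.4]
opening: 0.0124
{'t': 28.55, 'q': array([-4.16289843e-01, -2.22378795e-01,  2.01519050e+00, -1.94035617e-04,
        1.34915685e+00, -2.02193631e+00]), 'dq': array([2.77609181e-04, 1.95602956e-02, 3.14355474e-02, 6.33933154e-04,
       2.43933647e-03, 5.12016149e-05]), 'effort': array([-3.95517520e-03, -2.79810423e+01, -3.80595732e+01, -4.40451593e-03,
       -3.96102341e-02, -8.44271699e-05]), 'tool_pos': array([ 0.46870977, -0.12616634,  0.11445154]), 'tool_rot': array([ 5.47994028e-02, -3.14069397e+00,  2.16495703e-05]), 'contact_force': array([ 0.19231571,  0.51080456, -1.38298668]), 'wrist_torque': array([0.0187581 , 0.0055431 , 0.02131627]), 'opening': 0.012434674866081854}
```

Head held (opening 12.4 mm, −1.4…−2 N). Carry to over the mount and turn the lugs to the slot line (43°).

```bash
python3 -m creep '[[0,-0.0085,0.0198,-0.01,0,0,0],[0,-0.014,0.03,0,0,0,0],[0,-0.014,0.03,0,0,0,0],[0,-0.014,0.03,0,0,0,0],[0,-0.014,0.03,0,0,0,0],[0,-0.014,0.03,0,0,0,0],[0,-0.014,0.03,0,0,0,0],[0,-0.007,0.012,0,0,0,0],[0,0,0,0,0,0,-8.2],[0,0,0,0,0,0,-8.2],[0,0,0,0,0,0,-8.2],[0,0,0,0,0,0,-8.2],[0,0,0,0,0,0,-8.2],[0,0,0,0,0,0,0],[0,0,0,0,0,0,0],[0,0,0,0,0,0,0],[0,0,0,0,0,0,0]]'
python3 - <<'E'
from h import *
for i in range(3): get_image('side')
o=ctrl.get_obs();M=R.from_rotvec(o['tool_rot']).as_matrix();print(o['tool_pos'],'phi',np.degrees(np.arctan2(M[1,0],M[0,0])),M[:,2])
d=np.array([.5607,.089,o['tool_pos'][2]])-o['tool_pos'];print('shift tool',M.T@d)
for n in('head','mount'):
  for q in models.search_frame('side',n)[:2]:print(n,q)
E
```

```text
t: 30.25
tool_pos: [0.5609, 0.0888, 0.1247]
tool_rot: [1.149, -2.923, -0.0]
contact_force: [-0.3, 0.1, -1.6]
opening: 0.0125
[0.56113474 0.08889227 0.12500186] phi -137.02963091672618 [ 1.12939404e-05 -5.55453898e-05 -9.99999998e-01]
shift tool [ 2.44669324e-04  3.75154698e-04 -1.08939074e-08]
head {'extent': [122.8, 199.9, 152.4, 254.4], 'conf': 0.87}
head {'extent': [249.7, 152.8, 275.8, 201.8], 'conf': 0.6}
mount {'extent': [240.3, 194.8, 286.5, 230.2], 'conf': 0.79}
```

```bash
python3 -m creep '[[0,0,0,0.02,0,0,0],[0,0,0,0.015,0,0,0],[0,0,0,0.01,0,0,0],[0,0,0,0.002,0,0,0],[0,0,0,0.002,0,0,0],[0,0,0,0,0,0,0]]'
python3 -m creep '[[0,0,0,0.002,0,0,0],[0,0,0,0.002,0,0,0],[0,0,0,0.002,0,0,0],[0,0,0,0,0,0,0],[0,0,0,0,0,0,0]]'
python3 - <<'E'
from h import *
o=ctrl.get_obs();print(o['contact_force'],o['wrist_torque'])
E
```

```text
t: 31.1
tool_pos: [0.5614, 0.0889, 0.0763]
tool_rot: [-1.151, 2.923, -0.0]
contact_force: [-1.0, 0.3, -1.1]
opening: 0.012
t: 31.6
tool_pos: [0.561, 0.0889, 0.0698]
tool_rot: [1.151, -2.923, -0.0]
contact_force: [-0.7, -0.1, -1.7]
opening: 0.0125
[-0.68047356 -0.13091076 -1.74190927] [ 0.02786733  0.07213407 -0.02622909]
```

Lugs are 4 mm into the slots with no contact force. Continue.

```bash
python3 -m creep '[[0,0,0,0.002,0,0,0],[0,0,0,0.002,0,0,0],[0,0,0,0.002,0,0,0],[0,0,0,0.002,0,0,0],[0,0,0,0,0,0,0],[0,0,0,0,0,0,0]]'
python3 -m creep '[[0,0,0,0.002,0,0,0],[0,0,0,0.002,0,0,0],[0,0,0,0.002,0,0,0],[0,0,0,0,0,0,0],[0,0,0,0,0,0,0]]'
```

```text
t: 32.2
tool_pos: [0.5612, 0.0889, 0.0621]
tool_rot: [-1.151, 2.923, 0.0]
contact_force: [-1.5, -0.6, 1.8]
opening: 0.0123
t: 32.7
tool_pos: [0.5612, 0.0889, 0.0561]
tool_rot: [-1.151, 2.923, -0.0]
contact_force: [-3.2, 0.7, 3.5]
opening: 0.0119
```

```bash
python3 -m creep '[[0,0,0,0.001,0,0,0],[0,0,0,0.001,0,0,0],[0,0,0,0.001,0,0,0],[0,0,0,0,0,0,0],[0,0,0,0,0,0,0]]'
```

```text
t: 33.2
tool_pos: [0.5614, 0.089, 0.0557]
tool_rot: [1.151, -2.923, -0.0]
contact_force: [-10.2, 0.4, 16.8]
opening: 0.0123
```

Hard contact at 16.8 N at the expected home height. Ease x by 1 mm and turn clockwise, watching the torque.

```bash
python3 -m creep '[[0,0.0007,0.0007,0,0,0,0],[0,0,0,0,0,0,6],[0,0,0,0,0,0,6],[0,0,0,0,0,0,6],[0,0,0,0,0,0,0],[0,0,0,0,0,0,0]]'
python3 - <<'E'
from h import *
o=ctrl.get_obs();M=R.from_rotvec(o['tool_rot']).as_matrix();print('phi',np.degrees(np.arctan2(M[1,0],M[0,0]))%360,o['wrist_torque'])
E
```

```text
t: 33.8
tool_pos: [0.5622, 0.0895, 0.0557]
tool_rot: [-0.679, 3.063, 0.0]
contact_force: [-2.8, 1.6, 10.4]
opening: 0.0119
phi 204.99064825832562 [ 0.28073066  0.61997005 -0.09442573]
```

```bash
python3 -m creep '[[0,0,0,0,0,0,6],[0,0,0,0,0,0,6],[0,0,0,0,0,0,6],[0,0,0,0,0,0,6],[0,0,0,0,0,0,6],[0,0,0,0,0,0,6],[0,0,0,0,0,0,0],[0,0,0,0,0,0,0]]'
python3 - <<'E'
from h import *
o=ctrl.get_obs();M=R.from_rotvec(o['tool_rot']).as_matrix();print('phi',np.degrees(np.arctan2(M[1,0],M[0,0]))%360,o['wrist_torque'])
E
python3 -m creep '[[0,0,0,0,0,0,3],[0,0,0,0,0,0,3],[0,0,0,0,0,0,2],[0,0,0,0,0,0,0],[0,0,0,0,0,0,0]]'
python3 - <<'E'
from h import *
o=ctrl.get_obs();M=R.from_rotvec(o['tool_rot']).as_matrix();print('phi',np.degrees(np.arctan2(M[1,0],M[0,0]))%360,o['wrist_torque'])
E
```

```text
t: 34.6
tool_pos: [0.5623, 0.0897, 0.0557]
tool_rot: [0.301, 3.123, 0.003]
contact_force: [-2.2, 3.1, 11.2]
opening: 0.0126
phi 168.99160412338 [ 0.31978271  0.63773117 -0.1204235 ]
t: 35.1
tool_pos: [0.5622, 0.089, 0.0556]
tool_rot: [0.517, 3.095, 0.001]
contact_force: [-3.1, 1.2, 12.3]
opening: 0.0126
phi 161.0350860758453 [-0.05208744  0.73075906  0.11751462]
```

```bash
python3 -m creep '[[0,0,0,0,0,0,2],[0,0,0,0,0,0,2],[0,0,0,0,0,0,0],[0,0,0,0,0,0,0]]'
python3 - <<'E'
from h import *
o=ctrl.get_obs();M=R.from_rotvec(o['tool_rot']).as_matrix();print('phi',np.degrees(np.arctan2(M[1,0],M[0,0]))%360,o['wrist_torque'])
p=[.5607,.089]
import cv2
a=get_image('side')
for q in models.search_frame('side','head_arm')[:3]:print(q)
th=np.radians(161);print('arm tip exp',proj('side',[.5607+.11*np.cos(th),.089+.11*np.sin(th),.063]),proj('side',[.5607,.089,.113]))
E
```

```text
t: 35.5
tool_pos: [0.5622, 0.0889, 0.0556]
tool_rot: [0.618, 3.076, -0.001]
contact_force: [-3.1, -0.1, 11.1]
opening: 0.0123
phi 157.28270062070305 [-0.02208145  0.71734877  1.40932797]
{'extent': [220.0, 183.0, 273.5, 211.3], 'conf': 0.79}
{'extent': [123.5, 200.3, 151.7, 254.8], 'conf': 0.76}
arm tip exp [217.98703255 209.67165285] [259.83818383 180.40531308]
```

Torque jumped to 1.4 N·m at 61–62° of turn, so it is at the hard stop. Unload slightly, let go, withdraw and check.

```bash
python3 -m creep '[[0,0,0,-0.002,0,0,-1.5],[0,0,0,-0.002,0,0,-1],[0,0,0,0,0,0,0],[1,0,0,0,0,0,0],[1,0,0,0,0,0,0],[1,0,0,0,0,0,0],[1,0,0,0,0,0,0],[1,0,0,-0.005,0,0,0],[1,0,0,-0.015,0,0,0],[1,0,0,-0.03,0,0,0],[1,0,0,-0.04,0,0,0],[1,0,0,-0.04,0,0,0],[1,0,0,0,0,0,0],[1,0,0,0,0,0,0],[1,0,0,0,0,0,0]]'
python3 - <<'E'
from h import *
c=calibration('wrist');a=get_image('wrist');b=get_image('side')
G=lambda g:np.clip((g/255.)**.6*255,0,255).astype(np.uint8)
t=np.hstack([cv2.resize(G(a),(466,350)),cv2.resize(G(b[140:265,190:305]),(322,350),interpolation=cv2.INTER_CUBIC)]);save('z',t)
for th in(161,160):
  r=np.radians(th);print(th,proj('wrist',[.5607+.11*np.cos(r),.089+.11*np.sin(r),.073],c)*.8325,proj('wrist',[.5607,.089,.081],c)*.8325)
print('bar top side exp 25mm foot',proj('side',[.5607,.089,.113]))
E
```

```text
t: 37.1
tool_pos: [0.5595, 0.0889, 0.1864]
tool_rot: [-0.559, -3.09, 0.0]
contact_force: [0.1, 0.3, -0.5]
opening: 0.0855
161 [231.81105695  52.94733141] [234.74873224 166.08952291]
160 [233.82642117  52.90777917] [234.74873224 166.08952291]
bar top side exp 25mm foot [259.83818383 180.40531308]
```

View pics/z.png

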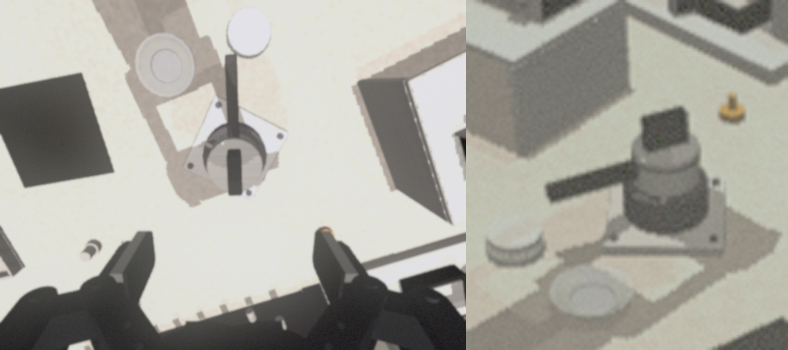

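The head sits in the mount. Its arm tip at (231,55) matches the 161° prediction of (232,53), the drum is on the collar, and the gripper is clear. Handing in.

```bash
python3 -c "
from station import *
print(finish_job())"
```

```text
the job is handed in; nothing more can be done
None
```

The job is done and handed in at about 37 s of robot time:

- **Bung:** pulled out of the mount and stood upright in the steel tray.
- **Head:** drawn out by its side arm, stood on the rubber mat and let go. I then took it by the bar and put it into the slots. It met hard contact at the expected home height (16.8 N). I turned it clockwise about 61–62°, where the torque jumped to 1.4 N·m at the stop, and let go.

**Last checks:** the final picture showed the head in the mount, its arm on the predicted locked direction within about 2 px, and the gripper clear. The neighbouring items in view stood where they were.

**Disagreements and limits:**
- **First grasp:** my first try at the bung closed on nothing. The real fingertips are about 33 mm behind the reported TCP. I confirmed that by picture and used the correction from then on.
- **Mount position:** the cameras differed by up to about 5 mm. I used the mount centre found by gripping the bung knob, which the slot marks matched to about 1 mm.
- **Not tested:** I did not pull on the head after letting go, nor measure its final height against the 2 mm lift given. That it is locked rests on the turn, the torque and the picture.

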